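# Lock a furniture rail in a wedge cramp

## Task

Push the dark wooden rail squarely back against the long fence of the cramping board, lay the loose wooden wedge in the gap on the rail's near side with its thin end first, and tap or push its thick end until the wedge locks tight and holds the rail on its own. Be firm but do not force it (a hard push with the fingertips, no hammering), then let go and leave the other things on the table where they are.

Things in the scene. Friction and masses are not known exactly. Their poses are not given: they have to be found in the camera images.
- board: Fixed plywood cramping board, 190 (x) x 380 (y) x 18 mm, flat on the table; origin at the centre of its underside. On its +x side stands a fence (see fence). On its -x side is a bolted cheek block, 15 mm high, 26 mm thick, y = -50 to +30 mm, whose inner face slants 1:8: the gap between rail and cheek narrows towards +y.
- fence (a point): Middle of the fence's face that takes the rail, at the board's top face: board x = +60 mm, y = 0, z = 18 mm; axes as the board's. The fence is fixed, 300 mm long in y, 28 mm high above the board, 26 mm thick.
- mouth (a point): Middle of the open (-y) end of the wedge gap, on the board's top face: board x = -4, y = -50, z = 18 mm; axes as the board's. With the rail on the fence the gap here is from x = -19 to +10 mm, but the cheek was bolted on by eye, give or take 2.5 mm, so the depth at which the wedge gets tight varies by 20 mm either way and must be felt. The wedge travels along +y.
- rail: Loose straight furniture rail of dark wood, 50 (x) x 240 (y) x 32 mm high, about 0.3 kg, lying on the board along y; origin at the centre of its underside. At the start it is about 12 mm off the fence and blocks the gap; on the fence its origin is at board x = +35 mm. It stands 17 mm higher than the cheek, slides with about 2 N, and is bruised if the wedge presses it too hard.
- wedge: Loose hardwood wedge lying on the table, 120 long (y), 36 mm high, 0.14 kg; origin on its underside at mid-length, where it is 27.5 mm thick (x = -13.5 to +14 mm). Nose (20 mm thick) at y = +60, butt (35 mm) at y = -60 mm. Its +x face is straight (x = +14 mm) and goes along the rail; its -x face slants 1:8 and goes along the cheek.
- butt (a point): Middle of the wedge's thick end face, 18 mm above its underside; the wedge is driven by pushing here along the gap. It slides with a few N until its nose is 50 to 95 mm past the mouth, then jams. Two or three taps or pushes of about 20 N there lock it tight, and it then stays by friction; keep below about 35 N.
- tin: Bystander: closed round tin, 68 mm across, 60 mm high; origin at the centre of its underside.
- mug: Bystander: white mug, 76 mm across, 90 mm high; origin at the centre of its underside.
- screwdriver: Bystander: screwdriver lying on the table along its own x; origin under its middle.
Things that resemble listed ones, but are neither listed nor needed, are in the scene too. Several things have the shape of the rail; the one meant has the colours described above.

How it is judged (in metres and radians):
On the way, in this order (a step that is already met when the one before it is completed fails the run):
1. the rail lies squarely against the fence (within 2.5 mm) (x of rail in the frame of board above 0.0325 m and angle between the y axis of rail and the y axis of board, either way round below 0.025 rad), for 0.2 s.
2. the wedge lies flat in the gap, nose first, at least 15 mm in, the rail still against the fence (all of step 1 and y of wedge in the frame of mouth between -0.045 and 0.05 m and x of wedge in the frame of board between -0.014 and 0.004 m and z of wedge in the frame of board between 0.013 and 0.023 m and angle between wedge's own z axis and vertical below 0.08 rad), for 0.1 s.
At the end, for the whole second after the job is handed in: The rail lies squarely against the fence (within 2.5 mm, 0.025 rad); the wedge lies flat on the board in the gap between rail and cheek, thin end first, and by itself presses on the rail with more than 9 N; both are at rest (all of step 1 and y of wedge in the frame of mouth between -0.025 and 0.05 m and x of wedge in the frame of board between -0.014 and 0.004 m and z of wedge in the frame of board between 0.013 and 0.023 m and angle between wedge's own z axis and vertical below 0.08 rad and angle between the y axis of wedge and the y axis of board, either way round below 0.06 rad and contact force between wedge and rail above 9 N and linear speed of each of wedge, rail below 0.01 m/s); the robot touches nothing.
It fails at once if the wedge is forced: it presses the rail with more than 60 N (contact force between wedge and rail above 60 N).
It fails at once if the tin is moved by more than 20 mm (distance of tin from where it was at the start of the episode above 0.02 m).
It fails at once if the mug is moved by more than 20 mm (distance of mug from where it was at the start of the episode above 0.02 m).
It fails at once if the screwdriver is moved by more than 20 mm (distance of screwdriver from where it was at the start of the episode above 0.02 m).
It also fails if it takes over 70 s, if anything falls off the work surface, if the arm or the gripper's body presses on something with over 40 N, if the wrist force passes 120 N, or if a joint passes its speed limit or range.

## Robot

A 7-joint arm with a two-finger parallel gripper is mounted at the origin on the work surface. World frame = base frame: x ahead of the robot, y to its left, z up, the work surface at z = 0. Lengths are in mm, angles in rad, forces in N, time in s.
With the tool pointing down it reaches from about 400 to 875 mm from the base axis. Payload 4.4 kg.
Tool frame: the origin (TCP) lies at the very end of the fingers, on their centre line; the grasp point (between the pads) lies 19 mm behind it (env.grasp_offset is the z of the grasp point in the tool frame, in mm); z points along the fingers, y is the line along which they close (so a half turn about z gives the same grasp; the last joint's range is limited). The gripper opens to 85 mm and grips with 20 to 120 N. Pads are 22 mm wide; open, the fingers measure 114 mm over their backs; the gripper's body (76 mm by 85 mm) begins 54 mm behind the grasp point. The pads swing forward as they close: fully open they stand 13 mm farther back than shut.
Start: joints at [1.115, 0.628, 0.038, 1.517, -0.027, 0.996, -0.02], TCP at [247.03, -601.244, 231.313] pointing down, gripper open.
Joint ranges: [-3.06, 3.06], [-0.37, 2.12], [-1.25, 1.32], [0.18, 2.47], [-1.1, 4.24], [0.23, 1.98], [-2.94, 2.94]. Speed limits (rad/s): [2.57, 2.57, 3.14, 3.14, 3.14, 3.14, 3.14].

## Interface

Orientations are given as a rotation vector (axis times angle).
In Python, from station import env, eyes gives the robot as it stands.
- The arm moves only by the tool move_arm, never from a script. Its argument "increments" is one flat list of numbers, 7 for each row, row after row: the turn, a rotation vector about the tool's x, y, z in rad, then the shift along the tool's x, y, z in m, then the finger opening in m, from 0 to 0.0854. A call has 1 to 10 rows; each row shifts and turns the commanded pose from where the row before left it, along the tool's axes as they then stand; what a row does not reach is not made up. A row lasts 1/8 s, in which the tool goes at most 62.5 mm and 10.7 degrees, less where a joint would pass 70% of its speed; a pose out of reach is approached as far as the arm can. A call with a gripper value outside its range is refused whole. The fingers move at their own pace and stop on an object; "force" is the grip in N (left out, the last holds). Time passes only in rows, so rows that do not move let the fingers close. It gives the time, the measured TCP pose, the force, the opening and the grip force at its end, in the units of the state.
- env.get_state(): the state, without advancing time (a new reading comes with each control period).
- eyes.read_camera(name): name is "scene" or "top" or "wrist"; returns (picture, depth): 400x640x3 uint8, red, green, blue; 400x640 float32, mm along the optical axis (not along the pixel's ray), 0 where there is no reading.
- eyes.camera_model(name): a dict with "fx", "fy", "cx", "cy" (pixels), "R" (3x3) and "t" (3): a world point X has camera coordinates R X + t. Camera axes: x right, y down, z forward; pixel columns grow to the right and rows downward; lengths in mm; the calibration is good to about 2 mm. A picture is of the moment at which its call begins: read the wrist's pose just before it. camera_model takes no time and is no camera call; for the wrist camera it gives the pose at the moment of the call.
- env.close_job(): hands the job in; it is judged then, once.
The state is a dict: "t": time; "q": joint angles; "joint_velocities": joint speeds; "effort": joint torques, N m; "ee_pos": TCP position; "orientation": TCP orientation; "wrist_force": force on the tool from outside, world axes, zero at the start; "wrist_torque": the same for the moment, N m; "gripper_width": finger opening in mm; "finger_force": force on a finger pad.
Only numpy, scipy, OpenCV 4.12 (cv2) and the standard library are available. Lean on these libraries where they do the work, as an engineer would, in place of code of your own. Each camera call takes 0.05 s, during which the arm holds its last target. There are 200 camera calls.

## Working session

There is one attempt and no reset: what is moved stays moved. The work goes in short steps, Python scripts to look and compute and a tool call to move; the robot and the scene stay as the last step left them, time stands still between calls to the robot, and variables do not carry over. Pictures are saved under pics/ and viewed, at most 10 in all, crops included, and the job is handed in when it is done.

Besides the shell and the picture viewer there is one more tool, called after "Emit:" as name(argument=value, ...), one argument or row to a line, values as JSON. move_arm: Moves the arm, as the interface text tells. Its arguments: {"type":"object","properties":{"increments":{"type":"array","items":{"type":"number"}},"force":{"type":"number"}},"required":["increments"]}

```bash
mkdir -p pics; ls
python3 - <<'E'
from station import env, eyes
import cv2,numpy as np
s=env.get_state();print(s['t'],s['ee_pos'],s['orientation'],s['wrist_force'],s['gripper_width'],env.grasp_offset)
for n in("top","scene"):
    p,d=eyes.read_camera(n);cv2.imwrite(f'pics/{n}0.png',p[:,:,::-1]);np.savez(f'{n}0.npz',p=p,d=d,**eyes.camera_model(n))
    m=eyes.camera_model(n);print(n,m)
E
```

```text
pics
0.0 [ 246.83582185 -600.65181316  230.3988738 ] [-3.08031640e+00 -6.08084637e-01  5.56408754e-04] [ 0.29251036 -0.27140868 -0.00744719] 85.16168822519376 -18.700000000000003
top {'fx': 468.24954324515977, 'fy': 468.24954324515977, 'cx': 317.3775827248756, 'cy': 191.67007750385847, 'R': array([[ 0.0090101 , -0.99994092,  0.00608081],
       [-0.99647094, -0.009486  , -0.08340072],
       [ 0.08345348, -0.0053079 , -0.99649754]]), 't': array([  27.7612237 ,  520.13394059, 1533.14107171])}
scene {'fx': 411.56650745660147, 'fy': 411.56650745660147, 'cx': 320.072948292272, 'cy': 191.37049457766992, 'R': array([[-0.18867932,  0.98203607,  0.00229654],
       [ 0.526606  ,  0.10315053, -0.84382823],
       [-0.82890665, -0.15800357, -0.53660846]]), 't': array([  57.52341698, -226.41716485, 1710.47612776])}
```

View pics/top0.png

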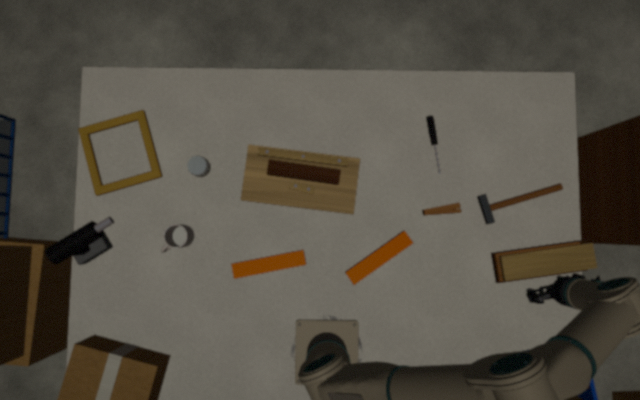

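View pics/scene0.png

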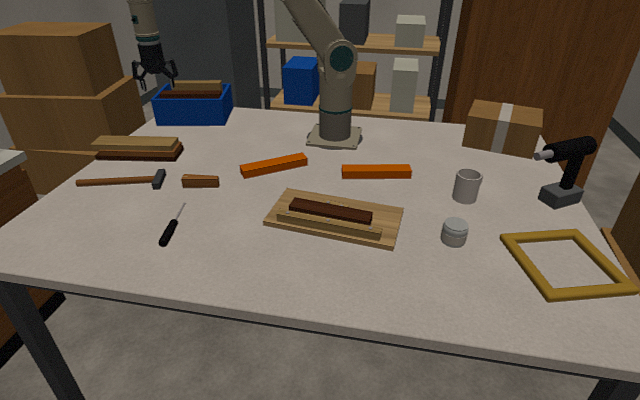

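The top view shows the board around (300,180), the dark rail at (303,172), the wedge at (441,209) and the fence on the far (up) side. The tin is at (199,166), the mug at (179,236) and the screwdriver at (434,145). Next I'll enlarge the board and wedge and measure them.

```bash
cat > h.py <<'E'
import numpy as np
def world(m,u,v,z):
    """intersect pixel ray with plane z (mm)"""
    R,t=m['R'],m['t'];c=-R.T@t
    d=R.T@np.array([(u-m['cx'])/m['fx'],(v-m['cy'])/m['fy'],1.]);return c+d*(z-c[2])/d[2]
def cloud(m,d):
    v,u=np.indices(d.shape);P=np.stack([(u-m['cx'])/m['fx']*d,(v-m['cy'])/m['fy']*d,d],-1)
    return (P-m['t'])@m['R']
E
python3 - <<'E'
import numpy as np,cv2
from h import *
z=np.load('top0.npz');p,d=z['p'],z['d'];C=cloud(z,d)
a=cv2.resize(p[135:225,230:370],None,fx=5,fy=5,interpolation=cv2.INTER_CUBIC)[:450]
b=cv2.resize(p[195:222,410:475],None,fx=5,fy=5,interpolation=cv2.INTER_CUBIC)
o=np.zeros((595,700,3),np.uint8);o[:450]=a;o[455:590,:325]=b
o=np.clip(o*1.6,0,255).astype(np.uint8);cv2.imwrite('pics/crop.png',o[:,:,::-1])
def rect(mask,zz,n):
    k,l,st,ce=cv2.connectedComponentsWithStats(mask.astype(np.uint8))
    i=1+np.argmax(st[1:,4]);pts=C[l==i]
    print(n,st[i],np.median(pts[:,2]),np.percentile(pts[:,2],[5,95]))
    q=np.array([world(z,u,v,zz)[:2] for v,u in np.argwhere(l==i)],np.float32);print(cv2.minAreaRect(q), np.round(cv2.boxPoints(cv2.minAreaRect(q))))
hsv=cv2.cvtColor(p,cv2.COLOR_RGB2HSV);print(hsv[172,303],hsv[209,441],hsv[195,300],hsv[209,400])
def roi(m,r0,r1,c0,c1):
    k=np.zeros_like(m);k[r0:r1,c0:c1]=m[r0:r1,c0:c1];return k
rect(roi(hsv[...,1]>60,135,225,230,370),18,'board')
rect(roi((hsv[...,2]<70)&(hsv[...,1]>100),150,190,255,350),50,'rail')
rect(roi(hsv[...,1]>60,195,222,410,470),36,'wedge')
E
```

```text
[ 12 172  40] [ 14 178  83] [ 19 123  93] [ 23  29 113]
board [ 241  144  119   70 6454] 19.287870629550362 [11.74602032 50.93042638]
((563.0007934570312, 89.99105834960938), (380.5682678222656, 190.95176696777344), 83.37456512451172) [[ 446.  -88.]
 [ 636. -110.]
 [ 680.  268.]
 [ 490.  290.]]
rail [ 267  159   74   26 1183] 48.4802322412269 [37.84276832 54.61816781]
((583.1451416015625, 79.32417297363281), (238.95314025878906, 53.57380676269531), 82.37975311279297) [[541. -36.]
 [594. -43.]
 [626. 194.]
 [572. 201.]]
wedge [423 202  39  14 328] 35.13977479198497 [12.95161196 41.13760737]
((462.0473937988281, -376.24432373046875), (33.38972854614258, 125.0232162475586), 10.426473617553711) [[ 434. -318.]
 [ 457. -441.]
 [ 490. -435.]
 [ 467. -312.]]
```

View pics/crop.png

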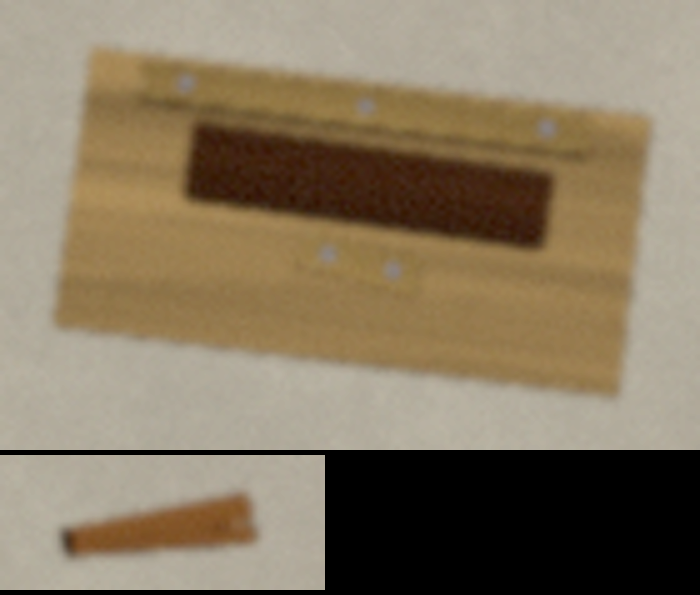

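Emit:
move_arm(
  increments=[0, 0, -0.1775, 0, 0, 0, 0.0, 0, 0, -0.1775, 0, 0, 0, 0.0, 0, 0, -0.1775, 0, 0, 0, 0, 0, 0, -0.1775, 0, 0, 0, 0, 0, 0, -0.1775, 0, 0, 0, 0, 0, 0, -0.1775, 0, 0, 0, 0, 0, 0, 0, 0.055, 0.0155, 0, 0, 0, 0, 0, 0.055, 0.0155, 0, 0, 0, 0, 0, 0.055, 0.0155, 0, 0, 0, 0, 0, 0.055, 0.0155, 0, 0],
)

```text
t: 1.35
ee_pos: [334.4, -388.0, 231.1]
orientation: [-2.347, -2.088, -0.0]
wrist_force: [0.1, 0.9, 0.1]
gripper_width: -0.1
finger_force: 0.0
```

Emit:
move_arm(
  increments=[0, 0, 0, 0.055, 0.0155, 0, 0, 0, 0, 0, 0.055, 0.0155, 0, 0, 0, 0, 0, 0.055, 0.0155, 0, 0, 0, 0, 0, 0.055, 0.0155, 0, 0, 0, 0, 0, 0.055, 0.0155, 0, 0, 0, 0, 0, 0.055, 0.0155, 0, 0, 0, 0, 0, 0.055, 0.0155, 0, 0, 0, 0, 0, 0.055, 0.0155, 0, 0, 0, 0, 0, 0.055, 0.0155, 0, 0, 0, 0, 0, 0, 0, 0, 0],
)

```text
t: 2.6
ee_pos: [530.7, 91.7, 231.2]
orientation: [-2.336, -2.097, -0.005]
wrist_force: [-0.1, -0.8, -0.6]
gripper_width: -0.1
finger_force: 0.0
```

Run:
```python
from station import env, eyes
import cv2,numpy as np
s=env.get_state();print(s['t'],s['ee_pos'],s['orientation'],s['wrist_force'],s['gripper_width'])
m=eyes.camera_model('wrist');p,d=eyes.read_camera('wrist');cv2.imwrite('pics/w1.png',np.clip(p[:,:,::-1]*1.5,0,255).astype(np.uint8));np.savez('w1.npz',p=p,d=d,**m)
print(-m['R'].T@m['t'],m['R'])
```

```text
2.6 [530.73530325  91.72236982 231.20160545] [-2.33632089 -2.09712971 -0.00518434] [-0.14816821 -0.82329911 -0.57591988] -0.13434184971385882
[538.82901806 168.73483287 374.06447647] [[ 9.94145859e-01 -1.08044006e-01  7.09117064e-04]
 [-1.03254354e-01 -9.48100997e-01  3.00737490e-01]
 [-3.18205687e-02 -2.99050150e-01 -9.53706694e-01]]
```

View pics/w1.png

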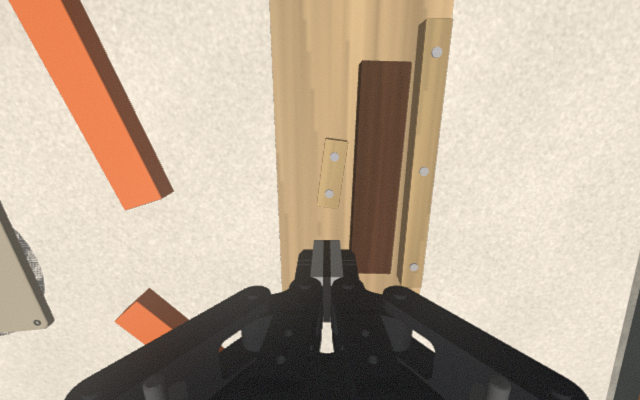

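The wrist view shows the rail top with corners near (361,62), (410,62), (391,273) and (352,273). The fence's top inner edge runs from (424,18) to about (401,287). The cheek's top corners are (325,138), (348,141), (337,208) and (317,206). The rail stands clear of the fence.

Run:
```python
from h import *
z=np.load('w1.npz')
O=np.array([563,90.]);X=np.array([.9933,-.1154]);Y=np.array([.1154,.9933])
for n,h,px in (('rail',50,[(361,62),(410,62),(391,273),(352,273)]),('fence',46,[(424,18),(452,19),(401,287)]),('cheek',33,[(325,138),(348,141),(337,208),(317,206)])):
    for u,v in px:
        w=world(z,u,v,h)[:2];print(n,(u,v),w.round(1),'board',((w-O)@X).round(1),((w-O)@Y).round(1))
C=cloud(z,z['d'])
for u,v in [(380,170),(420,170),(333,175),(300,170)]: print(C[v,u].round(1))
```

```text
rail (361, 62) [577.  201.6] board 1.1 112.5
rail (410, 62) [625.1 196.4] board 49.4 112.9
rail (391, 273) [596.  -39.1] board 47.7 -124.4
rail (352, 273) [548.6 -33.9] board -0.0 -124.7
fence (424, 18) [640.5 234.3] board 60.3 152.3
fence (452, 19) [667.3 230.5] board 87.3 151.6
fence (401, 287) [608.3 -63.1] board 62.7 -146.8
cheek (325, 138) [533.4 129.9] board -34.1 36.2
cheek (348, 141) [558.6 123.8] board -8.3 33.1
cheek (337, 208) [538.6  45.9] board -19.2 -46.6
cheek (317, 206) [515.1  51. ] board -43.1 -44.2
[589.6  91.   50.3]
[634.1  85.4  47.2]
[537.9  87.1  34.2]
[499.   93.6  17.7]
```

Emit:
move_arm(
  increments=[0, 0, 0, -0.006, -0.003, 0.048, 0, 0, 0, 0, 0, 0, 0.048, 0, 0, 0, 0, 0, 0, 0.048, 0, 0, 0, 0, 0, 0, 0.04, 0, 0, 0, 0, 0, 0, 0.007, 0, 0, 0, 0, 0, 0, 0, 0],
)

```text
t: 3.4
ee_pos: [526.4, 79.1, 40.8]
orientation: [2.347, 2.087, -0.0]
wrist_force: [-0.7, -0.2, -0.2]
gripper_width: 0.2
finger_force: 0.0
```

Emit:
move_arm(
  increments=[0, 0, 0, 0, 0.004, 0, 0, 0, 0, 0, 0, 0.004, 0, 0, 0, 0, 0, 0, 0.004, 0, 0, 0, 0, 0, 0, 0.004, 0, 0, 0, 0, 0, 0, 0.003, 0, 0, 0, 0, 0, 0, 0.003, 0, 0, 0, 0, 0, 0, 0.003, 0, 0, 0, 0, 0, 0, 0.002, 0, 0],
)

```text
t: 4.4
ee_pos: [552.1, 76.8, 40.1]
orientation: [-2.345, -2.089, 0.003]
wrist_force: [-2.4, 0.0, 1.6]
gripper_width: -0.1
finger_force: 1.6
```

Emit:
move_arm(
  increments=[0, 0, 0, 0, 0.002, 0, 0, 0, 0, 0, 0, 0.002, 0, 0, 0, 0, 0, 0, 0.002, 0, 0, 0, 0, 0, 0, 0.002, 0, 0],
)

```text
t: 4.9
ee_pos: [561.3, 75.9, 40.3]
orientation: [2.346, 2.089, 0.0]
wrist_force: [-3.0, 0.1, -0.0]
gripper_width: -0.1
finger_force: 1.4
```

Emit:
move_arm(
  increments=[0, 0, 0, 0, 0.002, 0, 0, 0, 0, 0, 0, 0.001, 0, 0, 0, 0, 0, 0, 0.001, 0, 0],
)

```text
t: 5.28
ee_pos: [561.5, 75.8, 40.0]
orientation: [-2.343, -2.087, 0.009]
wrist_force: [-9.8, 1.8, 6.2]
gripper_width: -0.0
finger_force: 5.7
```

Emit:
move_arm(
  increments=[0, 0, 0, 0, 0.001, 0, 0, 0, 0, 0, 0, 0.001, 0, 0, 0, 0, 0, 0, 0, 0, 0, 0, 0, 0, 0, 0, 0, 0],
)

```text
t: 5.78
ee_pos: [561.6, 75.8, 40.0]
orientation: [-2.341, -2.087, 0.013]
wrist_force: [-13.0, 2.2, 7.9]
gripper_width: -0.1
finger_force: 7.4
```

Emit:
move_arm(
  increments=[0, 0, 0, 0, -0.01, 0, 0, 0, 0, 0, 0, -0.025, 0, 0, 0, 0, 0, 0, 0, -0.04, 0, 0, 0, 0, 0, 0, -0.05, 0, 0, 0, 0, 0, 0, -0.05, 0, 0, 0, 0, 0, 0, -0.05, 0, 0, 0, 0, 0, 0, 0, 0.08, 0, 0, 0, 0, 0, 0, 0.08],
)

```text
t: 6.78
ee_pos: [532.6, 79.0, 230.3]
orientation: [2.346, 2.088, 0.002]
wrist_force: [-0.4, -0.7, -0.6]
gripper_width: 35.9
finger_force: 0.0
```

Run:
```python
from station import env, eyes
import cv2,numpy as np
s=env.get_state();print(s['t'],s['ee_pos'])
m=eyes.camera_model('wrist');p,d=eyes.read_camera('wrist');cv2.imwrite('pics/w2.png',np.clip(p[:,:,::-1]*1.5,0,255).astype(np.uint8));np.savez('w2.npz',p=p,d=d,**m)
```

```text
6.775 [532.64260313  79.00066753 230.32998232]
```

View pics/w2.png

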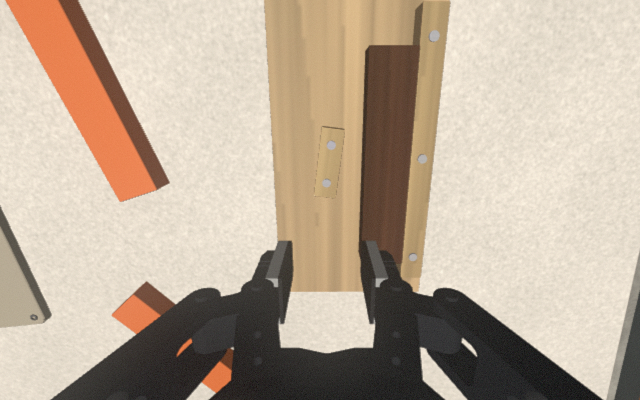

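The rail is now flush along the fence, with its near top edge from (367,46) running down to (360,240) and no visible gap. Next, the wedge.

Emit:
move_arm(
  increments=[0, 0, 0, -0.0575, -0.002, 0, 0.08, 0, 0, 0, -0.0575, -0.002, 0, 0.08, 0, 0, 0, -0.0575, -0.002, 0, 0.08, 0, 0, 0, -0.0575, -0.002, 0, 0.08, 0, 0, 0, -0.0575, -0.002, 0, 0.08, 0, 0, 0, -0.0575, -0.002, 0, 0.08, 0, 0, 0, -0.0575, -0.002, 0, 0.08, 0, 0, 0, -0.0575, -0.002, 0, 0.08, 0, 0, 0, 0, 0, 0, 0.08, 0, 0, 0, 0, 0, 0, 0.08],
)

```text
t: 8.07
ee_pos: [462.8, -374.7, 228.8]
orientation: [-2.344, -2.087, -0.001]
wrist_force: [-0.4, 0.3, -0.2]
gripper_width: 80.2
finger_force: 0.0
```

Run:
```python
from station import env, eyes
import cv2,numpy as np
from h import *
s=env.get_state();print(s['t'],s['ee_pos'],s['gripper_width'])
m=eyes.camera_model('wrist');p,d=eyes.read_camera('wrist');cv2.imwrite('pics/w3.png',np.clip(p[:,:,::-1]*1.5,0,255).astype(np.uint8));np.savez('w3.npz',p=p,d=d,**m)
C=cloud(m,d);k=(d>0)&(C[...,2]>30)&(C[...,2]<42)&(abs(C[...,0]-462)<60)&(abs(C[...,1]+376)<90)
n,l,st,ce=cv2.connectedComponentsWithStats(k.astype(np.uint8));i=1+np.argmax(st[1:,4]);P=C[l==i];print(st[i],np.median(P[:,2]))
h=cv2.convexHull(P[:,:2].astype(np.float32));print(cv2.approxPolyDP(h,4,True)[:,0].round(1));print(cv2.minAreaRect(h))
z=np.load('w2.npz')
for q in((367,46),(361,200)): print(world(z,*q,50).round(1))
```

```text
8.075 [ 462.78375913 -374.67930915  228.75425395] 80.20103129173812
[ 309  119   48  105 2424] 35.81324292824349
[[ 489.9 -433. ]
 [ 468.6 -317.3]
 [ 449.8 -319.3]
 [ 458.3 -435.7]]
((468.52252197265625, -376.2981872558594), (33.81721878051758, 120.87135314941406), 6.559647083282471)
[586.8 201.2  50. ]
[568.1  45.1  50. ]
```

View pics/w3.png

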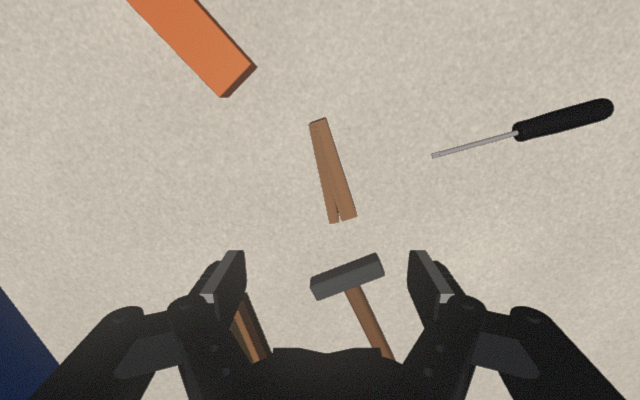

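Run:
```python
import cv2
from h import *
z=np.load('w3.npz');p=z['p'];hsv=cv2.cvtColor(p,cv2.COLOR_RGB2HSV)
o=p[110:230,295:370];o=np.clip(cv2.resize(o,None,fx=5,fy=5,interpolation=cv2.INTER_CUBIC)*1.6,0,255).astype(np.uint8);cv2.imwrite('pics/w3c.png',o[:,:,::-1])
C=cloud(z,z['d'])
k=(z['d']>0)&(C[...,2]>33)&(C[...,2]<39);k[:110]=0;k[235:]=0;k[:,:295]=0;k[:,370:]=0
q=[]
for v,u in np.argwhere(k): q.append(world(z,u,v,36)[:2])
q=np.array(q)
# edges by row: fit y-sorted bins
def fit(a,b): return np.polyfit(a,b,1)
ed=[]
for v in range(125,212):
    u=np.where(k[v])[0]
    if len(u)>5: ed.append((world(z,u[0]-.5,v,36)[:2],world(z,u[-1]+.5,v,36)[:2]))
ed=np.array(ed)
for i in(0,1):
    c=fit(ed[:,i,1],ed[:,i,0]);print('long edge yaw',np.degrees(-np.arctan(c[0])), 'x at y=-376',np.polyval(c,-376))
for nm,f in(('far',0),('near',-1)):
    e=[]
    for u in range(295,370):
        v=np.where(k[:,u])[0]
        if len(v): e.append(world(z,u,v[f]+(-.5 if f==0 else .5),36)[:2])
    e=np.array(e);s=(e[:,1]>-325) if f==0 else (e[:,1]<-425);e=e[s];c=fit(e[:,0],e[:,1]);print(nm,len(e),'end yaw',np.degrees(np.arctan(c[0])),e[:,1].mean(),e[:,0].min(),e[:,0].max())
```

```text
long edge yaw 4.6419641255460355 x at y=-376 453.33493679959645
long edge yaw 11.762603036672294 x at y=-376 480.960154523538
far 20 end yaw 1.1125466854010553 -317.441559859286 449.91041869534723 470.0969957346845
near 29 end yaw 6.166131952054582 -434.84768345530716 457.69191285109787 491.08443235754874
```

View pics/w3c.png

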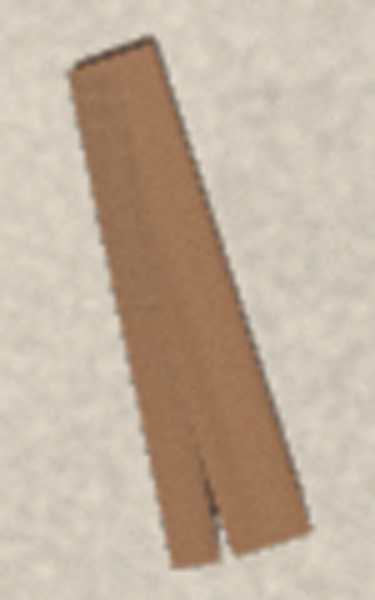

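The crop confirms that the wedge's nose is at the top, at (115,55). The right-hand (+x) edge is square to the ends, so it is the straight face and the wedge is the right way up. I'll grasp near the butt.

Emit:
move_arm(
  increments=[0, 0, -0.13, 0, 0, 0, 0.07, 0, 0, -0.129, 0, 0, 0, 0.07, 0, 0, 0, -0.0455, 0.004, 0, 0.07, 0, 0, 0, 0, 0, 0.05, 0.07, 0, 0, 0, 0, 0, 0.05, 0.07, 0, 0, 0, 0, 0, 0.05, 0.07, 0, 0, 0, 0, 0, 0.01, 0.07, 0, 0, 0, 0, 0, 0, 0.07],
)

```text
t: 9.12
ee_pos: [474.6, -419.2, 70.8]
orientation: [2.055, 2.376, 0.001]
wrist_force: [-0.2, 0.5, 0.6]
gripper_width: 69.8
finger_force: 0.0
```

Emit:
move_arm(
  increments=[0, 0, 0, 0, -0.001, 0.04, 0.07, 0, 0, 0, 0, 0, 0.022, 0.07, 0, 0, 0, 0, 0, 0, 0.07, 0, 0, 0, 0, 0, 0, 0.02, 0, 0, 0, 0, 0, 0, 0.02, 0, 0, 0, 0, 0, 0, 0.02, 0, 0, 0, 0, 0, 0, 0.02, 0, 0, 0, 0, 0, 0, 0.02, 0, 0, 0, 0, 0, 0, 0.02],
  force=40,
)

```text
t: 10.25
ee_pos: [473.6, -421.1, 10.0]
orientation: [2.055, 2.372, 0.0]
wrist_force: [-0.2, 0.3, 6.7]
gripper_width: 33.2
finger_force: 39.7
```

Emit:
move_arm(
  increments=[0, 0, 0, 0, 0, -0.02, 0.02, 0, 0, 0, 0, 0, -0.05, 0.02, 0, 0, 0, 0, 0, -0.04, 0.02, 0, 0, 0.11, 0, 0, 0, 0.02, 0, 0, 0.11, 0, 0, 0, 0.02, 0, 0, 0.103, 0, 0, 0, 0.02],
)

```text
t: 11.0
ee_pos: [472.5, -420.4, 119.8]
orientation: [2.415, 2.008, 0.001]
wrist_force: [-0.2, -0.2, -0.5]
gripper_width: 33.1
finger_force: 40.1
```

Emit:
move_arm(
  increments=[0, 0, 0, 0.02, 0, 0, 0.02, 0, 0, 0, 0.04, 0, 0, 0.02, 0, 0, 0, 0.05, 0, 0, 0.02, 0, 0, 0, 0.05, 0, 0, 0.02, 0, 0, 0, 0.05, 0, 0, 0.02, 0, 0, 0, 0.05, 0, 0, 0.02, 0, 0, 0, 0.05, 0, 0, 0.02, 0, 0, 0, 0.04, -0.002, 0, 0.02, 0, 0, 0, 0.017, 0, 0, 0.02, 0, 0, 0, 0, 0, 0, 0.02],
)

```text
t: 12.25
ee_pos: [536.2, -57.4, 118.7]
orientation: [-2.408, -2.017, -0.001]
wrist_force: [-1.0, -0.8, -1.4]
gripper_width: 33.2
finger_force: 40.1
```

Run:
```python
from station import env, eyes
import cv2,numpy as np
from h import *
s=env.get_state();print(s['t'],s['ee_pos'],s['orientation'],s['gripper_width'])
m=eyes.camera_model('wrist');p,d=eyes.read_camera('wrist');cv2.imwrite('pics/w4.png',np.clip(p[:,:,::-1]*1.5,0,255).astype(np.uint8));np.savez('w4.npz',p=p,d=d,**m)
C=cloud(m,d);t=s['ee_pos'];k=(d>0)&(abs(C[...,2]-t[2]-28)<9)&(C[...,1]>t[1]+15)&(C[...,1]<t[1]+140)
print(k.sum(),np.median(C[k][:,2]),np.percentile(C[k][:,1],[0,100]))
P=C[k]
for i,q in((0,0),(1,100)):
    e=[]
    for y in np.arange(t[1]+25,t[1]+95,3):
        a=P[abs(P[:,1]-y)<1.5]
        if len(a)>4: e.append((y,np.percentile(a[:,0],q)))
    e=np.array(e);c=np.polyfit(e[:,0],e[:,1],1);print(len(e),'yaw',np.degrees(-np.arctan(c[0])),'x at',t[1]+60,np.polyval(c,t[1]+60))
```

```text
12.25 [536.23814356 -57.43826353 118.70381529] [-2.40821351e+00 -2.01729480e+00 -6.04603801e-04] 33.177361083233286
15044 144.44000813995285 [-42.42037477  46.69583127]
24 yaw -13.646363636446685 x at 2.561736472847876 533.6130410062539
24 yaw -6.535994473892126 x at 2.561736472847876 559.4743287741152
```

View pics/w4.png

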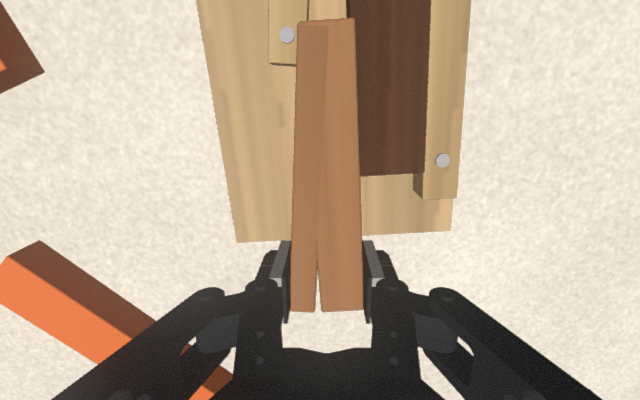

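The wedge is held level with its nose at (326,20) over the gap between cheek and rail, and its straight face is parallel to the rail. Lowering it now.

Emit:
move_arm(
  increments=[0, 0, 0, 0, 0.001, 0.03, 0.02, 0, 0, 0, 0, 0, 0.03, 0.02, 0, 0, 0, 0, 0, 0.02, 0.02, 0, 0, 0, 0, 0, 0.006, 0.02, 0, 0, 0, 0, 0, 0.003, 0.02, 0, 0, 0, 0, 0, 0, 0.02],
)

```text
t: 13.05
ee_pos: [537.7, -59.7, 29.9]
orientation: [2.412, 2.011, 0.001]
wrist_force: [0.1, -0.1, -1.8]
gripper_width: 32.9
finger_force: 40.0
```

Emit:
move_arm(
  increments=[0, 0, 0, 0, 0, 0.001, 0.02, 0, 0, 0, 0, 0, 0.001, 0.02, 0, 0, 0, 0, 0, 0, 0.02],
)

```text
t: 13.42
ee_pos: [537.7, -59.2, 28.0]
orientation: [2.411, 2.012, 0.001]
wrist_force: [-1.1, 0.4, 3.8]
gripper_width: 32.8
finger_force: 40.5
```

Emit:
move_arm(
  increments=[0, 0, 0, 0, 0, 0, 0.05, 0, 0, 0, 0, 0, 0, 0.05, 0, 0, 0, 0, 0, 0, 0.05, 0, 0, 0, 0, 0, -0.02, 0.05, 0, 0, 0, 0, 0, -0.04, 0.05, 0, 0, -0.063, 0, 0, 0, 0.02, 0, 0, 0, -0.048, -0.002, 0, 0.0, 0, 0, 0, 0, 0, 0, 0, 0, 0, 0, 0, 0, 0, 0, 0, 0, 0, 0, 0, 0, 0],
)

```text
t: 14.68
ee_pos: [529.9, -105.2, 87.3]
orientation: [-2.345, -2.089, -0.001]
wrist_force: [0.0, 0.3, 0.8]
gripper_width: -0.2
finger_force: 0.0
```

Run:
```python
from station import env, eyes
import cv2,numpy as np
from h import *
s=env.get_state();print(s['t'],s['ee_pos'],s['orientation'],s['gripper_width'])
m=eyes.camera_model('wrist');p,d=eyes.read_camera('wrist');cv2.imwrite('pics/w5.png',np.clip(p[:,:,::-1]*1.5,0,255).astype(np.uint8));np.savez('w5.npz',p=p,d=d,**m)
```

```text
14.675 [ 529.88329367 -105.22566486   87.25373129] [-2.34535851e+00 -2.08935341e+00 -9.39964131e-04] -0.18622048401870325
```

View pics/w5.png

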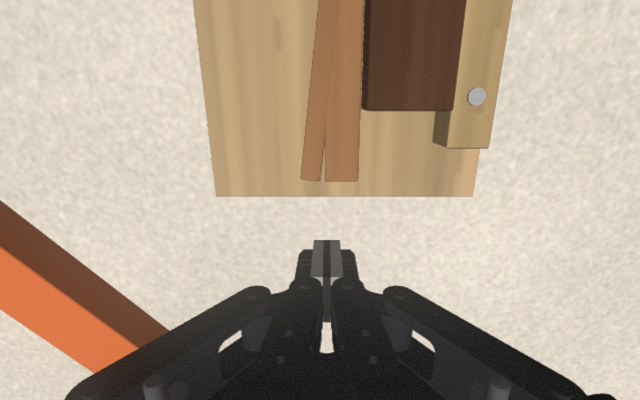

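The wedge lies straight in the mouth along the rail, with its butt at about (330,181) and the closed tips lined up behind it. Now pushing.

Emit:
move_arm(
  increments=[0, 0, 0, 0, 0, 0.03, 0, 0, 0, 0, 0, 0, 0.021, 0, 0, 0, 0, 0, 0, 0, 0, 0, 0, 0, 0.008, 0, 0, 0, 0, 0, 0, 0.006, 0, 0, 0, 0, 0, 0, 0.006, 0, 0, 0, 0, 0, 0, 0.006, 0, 0, 0, 0, 0, 0, 0.005, 0, 0, 0],
)

```text
t: 15.72
ee_pos: [533.4, -75.8, 36.6]
orientation: [2.347, 2.087, -0.0]
wrist_force: [-0.5, -2.6, 0.4]
gripper_width: 0.4
finger_force: 0.8
```

Emit:
move_arm(
  increments=[0, 0, 0, 0.005, 0, 0, 0, 0, 0, 0, 0.005, 0, 0, 0, 0, 0, 0, 0.005, 0, 0, 0, 0, 0, 0, 0.005, 0, 0, 0, 0, 0, 0, 0.005, 0, 0, 0],
)

```text
t: 16.35
ee_pos: [536.2, -50.6, 36.3]
orientation: [2.348, 2.088, -0.0]
wrist_force: [0.3, -1.6, 1.5]
gripper_width: -0.0
finger_force: 0.8
```

Emit:
move_arm(
  increments=[0, 0, 0, 0.004, 0, 0, 0, 0, 0, 0, 0.003, 0, 0, 0, 0, 0, 0, 0.003, 0, 0, 0],
)

```text
t: 16.73
ee_pos: [537.4, -40.9, 36.3]
orientation: [2.348, 2.087, -0.0]
wrist_force: [0.7, -2.4, 1.1]
gripper_width: -0.3
finger_force: 0.8
```

Emit:
move_arm(
  increments=[0, 0, 0, 0.003, 0, 0, 0, 0, 0, 0, 0.003, 0, 0, 0],
)

```text
t: 16.98
ee_pos: [538.1, -34.9, 36.3]
orientation: [2.348, 2.088, 0.0]
wrist_force: [-0.2, -1.0, 1.2]
gripper_width: -0.2
finger_force: 0.8
```

Emit:
move_arm(
  increments=[0, 0, 0, 0.003, 0, 0, 0, 0, 0, 0, 0.003, 0, 0, 0],
)

```text
t: 17.23
ee_pos: [538.8, -28.9, 36.3]
orientation: [2.348, 2.088, 0.0]
wrist_force: [1.1, -1.9, 0.5]
gripper_width: 0.2
finger_force: 0.8
```

Emit:
move_arm(
  increments=[0, 0, 0, 0.003, 0, 0, 0, 0, 0, 0, 0.003, 0, 0, 0],
)

```text
t: 17.48
ee_pos: [539.5, -22.9, 36.3]
orientation: [2.348, 2.088, 0.0]
wrist_force: [0.1, -2.1, 1.6]
gripper_width: 0.1
finger_force: 0.8
```

Emit:
move_arm(
  increments=[0, 0, 0, 0.003, 0, 0, 0, 0, 0, 0, 0.002, 0, 0, 0],
)

```text
t: 17.73
ee_pos: [540.4, -18.4, 36.4]
orientation: [2.347, 2.087, 0.0]
wrist_force: [0.8, -2.7, -0.1]
gripper_width: -0.3
finger_force: 1.7
```

Emit:
move_arm(
  increments=[0, 0, 0, 0.003, 0, 0, 0, 0, 0, 0, 0.002, 0, 0, 0],
)

```text
t: 17.98
ee_pos: [541.7, -14.5, 36.6]
orientation: [2.347, 2.085, 0.001]
wrist_force: [1.5, -5.4, 2.1]
gripper_width: -0.2
finger_force: 2.8
```

Force is rising, so it is starting to jam. I'll continue with small steps.

Emit:
move_arm(
  increments=[0, 0, 0, 0.002, 0, 0, 0, 0, 0, 0, 0, 0, 0, 0],
)

```text
t: 18.23
ee_pos: [542.2, -12.6, 36.7]
orientation: [2.347, 2.084, 0.001]
wrist_force: [1.4, -5.7, 1.4]
gripper_width: 0.3
finger_force: 2.5
```

Emit:
move_arm(
  increments=[0, 0, 0, 0.002, 0, 0, 0, 0, 0, 0, 0, 0, 0, 0],
)

```text
t: 18.48
ee_pos: [542.7, -11.0, 36.7]
orientation: [2.347, 2.083, 0.001]
wrist_force: [1.7, -6.1, 1.0]
gripper_width: 0.2
finger_force: 2.9
```

Emit:
move_arm(
  increments=[0, 0, 0, 0.003, 0, 0, 0, 0, 0, 0, 0, 0, 0, 0],
)

```text
t: 18.73
ee_pos: [543.4, -8.5, 36.8]
orientation: [2.347, 2.083, 0.002]
wrist_force: [3.8, -7.5, 1.4]
gripper_width: -0.4
finger_force: 3.4
```

Emit:
move_arm(
  increments=[0, 0, 0, 0.002, 0, 0, 0, 0, 0, 0, 0, 0, 0, 0],
)

```text
t: 18.98
ee_pos: [543.8, -7.1, 36.9]
orientation: [2.347, 2.082, 0.002]
wrist_force: [3.5, -8.9, 1.8]
gripper_width: 0.1
finger_force: 3.9
```

Emit:
move_arm(
  increments=[0, 0, 0, 0.002, 0, 0, 0, 0, 0, 0, 0, 0, 0, 0],
)

```text
t: 19.23
ee_pos: [544.2, -5.6, 37.0]
orientation: [2.347, 2.081, 0.001]
wrist_force: [5.2, -9.6, 1.1]
gripper_width: 0.2
finger_force: 4.4
```

Emit:
move_arm(
  increments=[0, 0, 0, 0.003, 0, 0, 0, 0, 0, 0, 0, 0, 0, 0],
)

```text
t: 19.48
ee_pos: [544.8, -3.8, 37.0]
orientation: [2.347, 2.079, 0.0]
wrist_force: [3.7, -11.5, 2.3]
gripper_width: -0.0
finger_force: 5.5
```

Emit:
move_arm(
  increments=[0, 0, 0, 0.003, 0, 0, 0, 0, 0, 0, 0, 0, 0, 0],
)

```text
t: 19.73
ee_pos: [545.1, -3.0, 37.0]
orientation: [2.347, 2.076, -0.003]
wrist_force: [4.3, -15.2, 2.6]
gripper_width: -0.1
finger_force: 7.5
```

Emit:
move_arm(
  increments=[0, 0, 0, 0.003, 0, 0, 0, 0, 0, 0, 0, 0, 0, 0],
)

```text
t: 19.98
ee_pos: [545.2, -2.4, 37.1]
orientation: [2.348, 2.073, -0.006]
wrist_force: [4.6, -20.4, 3.7]
gripper_width: 0.2
finger_force: 9.7
```

Jammed at 20 N. I'll back off, then push once more.

Emit:
move_arm(
  increments=[0, 0, 0, -0.01, 0, 0, 0, 0, 0, 0, -0.01, 0, 0, 0, 0, 0, 0, 0, 0, 0, 0, 0, 0, 0, 0.008, 0, 0, 0, 0, 0, 0, 0.006, 0, 0, 0, 0, 0, 0, 0.003, 0, 0, 0, 0, 0, 0, 0, 0, 0, 0],
)

```text
t: 20.85
ee_pos: [541.9, -0.2, 36.3]
orientation: [2.348, 2.083, -0.008]
wrist_force: [-0.5, -10.0, 1.9]
gripper_width: 0.1
finger_force: 5.3
```

Emit:
move_arm(
  increments=[0, 0, 0, 0.003, 0, 0, 0, 0, 0, 0, 0, 0, 0, 0],
)

```text
t: 21.1
ee_pos: [541.9, -0.1, 36.4]
orientation: [2.349, 2.08, -0.012]
wrist_force: [-0.6, -14.7, 2.8]
gripper_width: 0.1
finger_force: 7.9
```

Emit:
move_arm(
  increments=[0, 0, 0, 0.002, 0, 0, 0, 0, 0, 0, 0, 0, 0, 0],
)

```text
t: 21.35
ee_pos: [541.9, -0.1, 36.4]
orientation: [2.35, 2.077, -0.015]
wrist_force: [-1.6, -18.5, 4.1]
gripper_width: -0.0
finger_force: 9.6
```

Emit:
move_arm(
  increments=[0, 0, 0, 0.002, 0, 0, 0, 0, 0, 0, 0, 0, 0, 0],
)

```text
t: 21.6
ee_pos: [541.9, 0.0, 36.4]
orientation: [2.35, 2.075, -0.018]
wrist_force: [-0.4, -22.0, 3.5]
gripper_width: 0.0
finger_force: 11.4
```

Emit:
move_arm(
  increments=[0, 0, 0, -0.012, 0, 0, 0, 0, 0, 0, -0.02, 0, 0, 0, 0, 0, 0, -0.02, 0, -0.02, 0, 0, 0, 0, -0.02, 0, -0.05, 0, 0, 0, 0, 0, 0, -0.06, 0, 0, 0, 0, 0, 0, -0.06, 0, 0, 0, 0, 0, 0, 0, 0],
)

```text
t: 22.48
ee_pos: [538.6, -59.2, 231.3]
orientation: [2.34, 2.086, 0.013]
wrist_force: [-0.3, 0.4, -0.6]
gripper_width: -0.4
finger_force: 0.0
```

Run:
```python
from station import env, eyes
import cv2,numpy as np
from h import *
s=env.get_state();print(s['t'],s['ee_pos'],s['wrist_force'])
m=eyes.camera_model('wrist');p,d=eyes.read_camera('wrist');cv2.imwrite('pics/w6.png',np.clip(p[:,:,::-1]*1.5,0,255).astype(np.uint8));np.savez('w6.npz',p=p,d=d,**m)
```

```text
22.475 [538.58405034 -59.15910037 231.27731013] [-0.26393271  0.40754235 -0.60151071]
```

View pics/w6.png

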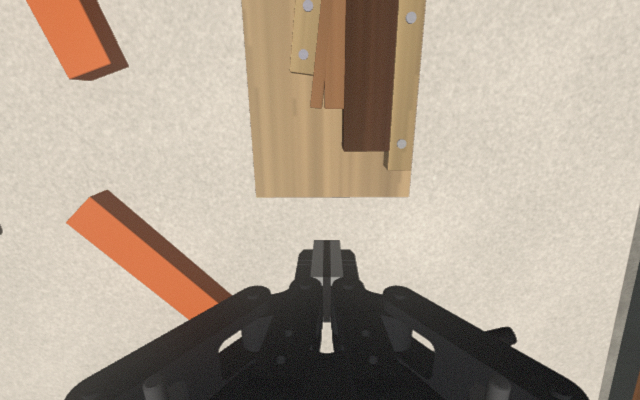

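The wedge sits flat against rail and cheek, with its butt at (327,107), and the rail is flush with the fence. I'll give it one last confirming push of about 23 N.

Emit:
move_arm(
  increments=[0, 0, 0, 0, 0, 0.06, 0, 0, 0, 0, 0, 0, 0.06, 0, 0, 0, 0, 0.015, 0, 0.05, 0, 0, 0, 0, 0.015, 0, 0.02, 0, 0, 0, 0, 0.02, 0, 0, 0, 0, 0, 0, 0.01, 0, 0, 0, 0, 0, 0, 0.004, 0, 0, 0, 0, 0, 0, 0, 0, 0, 0],
)

```text
t: 23.52
ee_pos: [540.1, 0.1, 35.1]
orientation: [-2.348, -2.086, 0.01]
wrist_force: [-1.0, -4.5, -4.2]
gripper_width: 0.3
finger_force: 2.4
```

Emit:
move_arm(
  increments=[0, 0, 0, 0.004, 0, 0, 0, 0, 0, 0, 0, 0, 0, 0],
)

```text
t: 23.78
ee_pos: [540.1, 0.2, 35.2]
orientation: [2.351, 2.081, -0.015]
wrist_force: [-1.0, -12.3, -2.9]
gripper_width: 0.2
finger_force: 5.9
```

Emit:
move_arm(
  increments=[0, 0, 0, 0.004, 0, 0, 0, 0, 0, 0, 0, 0, 0, 0],
)

```text
t: 24.02
ee_pos: [540.0, 0.3, 35.2]
orientation: [2.352, 2.077, -0.021]
wrist_force: [-2.1, -18.4, -1.7]
gripper_width: 0.2
finger_force: 9.4
```

Emit:
move_arm(
  increments=[0, 0, 0, 0.002, 0, 0, 0, 0, 0, 0, 0, 0, 0, 0],
)

```text
t: 24.28
ee_pos: [540.0, 0.3, 35.2]
orientation: [2.353, 2.074, -0.024]
wrist_force: [-2.8, -21.9, -0.9]
gripper_width: 0.4
finger_force: 11.2
```

Solid. I'll add a touch more, then withdraw and hand in.

Emit:
move_arm(
  increments=[0, 0, 0, 0.001, 0, 0, 0, 0, 0, 0, 0, 0, 0, 0],
)

```text
t: 24.52
ee_pos: [540.0, 0.3, 35.2]
orientation: [2.354, 2.073, -0.026]
wrist_force: [-1.3, -24.5, -0.5]
gripper_width: -0.0
finger_force: 12.1
```

Emit:
move_arm(
  increments=[0, 0, 0, -0.012, 0, 0, 0, 0, 0, 0, -0.02, 0, 0, 0, 0, 0, 0, -0.02, 0, -0.02, 0, 0, 0, 0, -0.02, 0, -0.05, 0, 0, 0, 0, 0, 0, -0.05, 0, 0, 0, 0, 0, 0, 0, 0, 0, 0, 0, 0, 0, 0, 0],
)

```text
t: 25.4
ee_pos: [534.8, -57.5, 155.9]
orientation: [-2.346, -2.088, 0.0]
wrist_force: [-0.4, 0.1, -0.9]
gripper_width: 0.1
finger_force: 0.0
```

Run:
```python
from station import env
s=env.get_state();print(s['t'],s['ee_pos'],s['wrist_force']);print(env.close_job())
```

```text
25.4 [534.80960443 -57.46425899 155.89621129] [-0.40727211  0.10508706 -0.92952365]
the job is handed in; nothing more can be done
None
```

I pushed the rail flush against the fence, locked the wedge with three pushes of about 20, 22 and 24 N, and handed the job in with the arm clear at 25.4 s; no verdict came back, and I couldn't measure the wedge's own pressure on the rail.

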